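Hang the parts baskets on the hook by size

TASK

The large parts basket already hangs on the rod of the hook stand. Thread the medium basket onto the rod by its strap handle over the upturned end, so that it hangs in front of the large one, let it go, and then hang the small basket in front of the medium one in the same way. In the end all three hang upright and at rest on the rod, in order of size with the largest at the back.

Things in the scene. Friction and masses are not known exactly. Their poses are not given: they have to be found in the camera images.
- hook_stand: fixed steel stand: base plate 150 x 100 x 12 mm, column 16 mm thick, 158 mm tall, and from its top a level round rod, 8 mm thick, axis 150 mm above the table, straight for 160 mm along the stand's own -x (roughly towards the robot) at y = 0, then turned up at the end. Origin: on the table under the column's axis, z up.
- hook_tip (a point): top of the rod's upturned end, 166 mm from the column's axis and 168 mm above the table, 14 mm above the rod's upper side; axes as the stand's. The strap must pass over it, the tray's rim under the rod
- large_basket: open tray of perforated sheet steel, 34 (x) x 84 (y) x 34 mm high; over it, in its y-z plane, a tall strap handle 12 mm wide, legs 39 mm apart inside, top peaked like a low roof; on the peak a black upright grip 14 x 14 mm, from 97 to 132 mm above the basket's underside. Hangs loose near the back of the rod, across it. Origin: centre of underside, z up. Same after a half turn.
- medium_basket: open tray of perforated sheet steel, 34 (x) x 66 (y) x 28 mm high; over it, in its y-z plane, a tall strap handle 12 mm wide, legs 39 mm apart inside, top peaked like a low roof; on the peak a black upright grip 14 x 14 mm, from 91 to 126 mm above the basket's underside. Stands on the table at first; 50 to 100 g. Origin: centre of underside, z up. Same after a half turn.
- small_basket: open tray of perforated sheet steel, 34 (x) x 50 (y) x 22 mm high; over it, in its y-z plane, a tall strap handle 12 mm wide, legs 39 mm apart inside, top peaked like a low roof; on the peak a black upright grip 14 x 14 mm, from 85 to 120 mm above the basket's underside. Stands on the table at first; 40 to 85 g. Origin: centre of underside, z up. Same after a half turn.
- large_basket_eye (a point): the large basket's underside of the strap's peak, 94 mm above its underside, 60 mm above the tray's rim, strap 3 mm thick: rests on the rod when hung, then 154 mm above the table and at the start 40 to 52 mm in front of the column's axis. Trays clear one another with eyes 40 mm apart; axes as the basket's
- medium_basket_eye (a point): the medium basket's underside of the strap's peak, 88 mm above its underside, 60 mm above the tray's rim, strap 3 mm thick: rests on the rod when hung, then 154 mm above the table; axes as the basket's
- small_basket_eye (a point): the small basket's underside of the strap's peak, 82 mm above its underside, 60 mm above the tray's rim, strap 3 mm thick: rests on the rod when hung, then 154 mm above the table; axes as the basket's
Mind the look-alikes: they are no part of the job. What is shaped like the medium_basket but blue is not meant.

How it is judged (in metres and radians):
On the way:
1. the medium basket hangs on the rod in front of the large one, let go, and the small one is not on the rod yet (x of medium_basket_eye in the frame of hook_stand between -0.162 and -0.008 m and y of medium_basket_eye in the frame of hook_stand between -0.012 and 0.012 m and z of medium_basket_eye in the frame of hook_stand between 0.146 and 0.162 m and angle between medium_basket's own z axis and vertical below 0.26 rad and contact force between medium_basket and the fingers below 0.1 N and ((x of large_basket_eye in the frame of hook_stand above -0.03 m and x of medium_basket_eye in the frame of hook_stand below -0.03 m) or (x of large_basket_eye in the frame of hook_stand above -0.055 m and x of medium_basket_eye in the frame of hook_stand below -0.055 m) or (x of large_basket_eye in the frame of hook_stand above -0.08 m and x of medium_basket_eye in the frame of hook_stand below -0.08 m) or (x of large_basket_eye in the frame of hook_stand above -0.105 m and x of medium_basket_eye in the frame of hook_stand below -0.105 m) or (x of large_basket_eye in the frame of hook_stand above -0.13 m and x of medium_basket_eye in the frame of hook_stand below -0.13 m)) and not (x of small_basket_eye in the frame of hook_stand between -0.162 and -0.008 m and y of small_basket_eye in the frame of hook_stand between -0.012 and 0.012 m and z of small_basket_eye in the frame of hook_stand between 0.146 and 0.162 m and angle between small_basket's own z axis and vertical below 0.26 rad)), for 0.2 s.
At the end, for the whole second after the job is handed in: All three baskets hang on the rod by their straps (peak within 12 mm of the rod sideways, 4 mm below to 12 mm above the rod axis, between column and upturned end), upright within 15 degrees, below 30 mm/s, let go; large at the back, then medium, small nearest the end (x of large_basket_eye in the frame of hook_stand between -0.162 and -0.008 m and y of large_basket_eye in the frame of hook_stand between -0.012 and 0.012 m and z of large_basket_eye in the frame of hook_stand between 0.146 and 0.162 m and angle between each of large_basket, medium_basket, small_basket's own z axis and vertical below 0.26 rad and contact force between each of large_basket, medium_basket, small_basket and the fingers below 0.1 N and linear speed of each of large_basket, medium_basket, small_basket below 0.03 m/s and x of medium_basket_eye in the frame of hook_stand between -0.162 and -0.008 m and y of medium_basket_eye in the frame of hook_stand between -0.012 and 0.012 m and z of medium_basket_eye in the frame of hook_stand between 0.146 and 0.162 m and x of small_basket_eye in the frame of hook_stand between -0.162 and -0.008 m and y of small_basket_eye in the frame of hook_stand between -0.012 and 0.012 m and z of small_basket_eye in the frame of hook_stand between 0.146 and 0.162 m and ((x of large_basket_eye in the frame of hook_stand above -0.03 m and x of medium_basket_eye in the frame of hook_stand below -0.03 m) or (x of large_basket_eye in the frame of hook_stand above -0.055 m and x of medium_basket_eye in the frame of hook_stand below -0.055 m) or (x of large_basket_eye in the frame of hook_stand above -0.08 m and x of medium_basket_eye in the frame of hook_stand below -0.08 m) or (x of large_basket_eye in the frame of hook_stand above -0.105 m and x of medium_basket_eye in the frame of hook_stand below -0.105 m) or (x of large_basket_eye in the frame of hook_stand above -0.13 m and x of medium_basket_eye in the frame of hook_stand below -0.13 m)) and ((x of medium_basket_eye in the frame of hook_stand above -0.03 m and x of small_basket_eye in the frame of hook_stand below -0.03 m) or (x of medium_basket_eye in the frame of hook_stand above -0.055 m and x of small_basket_eye in the frame of hook_stand below -0.055 m) or (x of medium_basket_eye in the frame of hook_stand above -0.08 m and x of small_basket_eye in the frame of hook_stand below -0.08 m) or (x of medium_basket_eye in the frame of hook_stand above -0.105 m and x of small_basket_eye in the frame of hook_stand below -0.105 m) or (x of medium_basket_eye in the frame of hook_stand above -0.13 m and x of small_basket_eye in the frame of hook_stand below -0.13 m))); the robot touches nothing.
It also fails if it takes over 64 s, if anything falls off the work surface, if the arm or the gripper's body presses on something with over 40 N, if the wrist force passes 120 N, or if a joint passes its speed limit or range.

ROBOT

A 6-joint arm with a two-finger parallel gripper is mounted at the origin on a cart in front of the work surface, level with it; the furniture and walls round the work are solid. World frame = base frame: x ahead of the robot, y to its left, z up, the work surface at z = 0. Lengths are in m, angles in degrees, forces in N, time in s.
With the tool pointing down it reaches from about 0.25 to 0.725 m from the base axis. Payload 9.7 kg.
Tool frame: the origin (TCP) lies on the centre line of the jaws, within the pads' length; the fingertips stand bot.nose_length ahead of it and the grasp point (between the pads) lies 11 mm behind it (bot.nose_length is the distance from the TCP to the fingertips, in m); z points along the fingers, y is the line along which they close (so a half turn about z gives the same grasp; the last joint's range is limited). The gripper opens to 85 mm and grips with 20 to 120 N. Pads are 22 mm wide; open, the fingers measure 114 mm over their backs; the gripper's body (76 mm by 85 mm) begins 54 mm behind the grasp point. The pads swing forward as they close: fully open they stand 13 mm farther back than shut.
Start: joints at [-72.25, 4.979, 10.078, 95.1, 0, 90], TCP at [0.168, -0.524, 0.239] pointing down, gripper open.
Joint ranges: [-179.16, 179.16], [-48.56, 103.87], [-65.8, 70.77], [-126.05, 130.52], [-82.76, 87.17], [-180, 180]. Speed limits (degrees/s): [127.2, 127.2, 147.25, 180, 180, 180].

INTERFACE

Orientations are given as [roll, pitch, yaw] about the fixed x, y, z axes, in that order (R = Rz(yaw) Ry(pitch) Rx(roll)).
In Python, from workcell import bot gives the robot as it stands. The module is installed in compiled form; this text tells all that it offers.
- The arm moves only by the shell command python3 -m inch 'ROWS' [OPENING] [FORCE]. ROWS is JSON, a list of rows, each a list of 4 numbers: the shift along the world's x, y, z in cm, then the turn about the world's z in degrees. A call has exactly 8 rows; each row is the pose to reach, as a shift and turn from the pose commanded when the call began; what a row does not reach only later rows make up. A row lasts 1/8 s, in which the tool goes at most 62.5 mm and 10.7 degrees, less where a joint would pass 70% of its speed; a pose out of reach is approached as far as the arm can. A call with a gripper value outside its range is refused whole. OPENING is the finger opening in cm, from 0 to 8.54, set as the call begins (- or left out, the last holds). The fingers move at their own pace and stop on an object; FORCE is the grip in N (left out, the last holds). Time passes only in rows, so rows that repeat a pose let the fingers close, or fill a call up. It gives the time, the measured TCP pose, the force, the opening and the grip force at its end, in the units of the state.
- bot.get_obs(): the state, without advancing time (a new reading comes with each control period).
- bot.camera(name): name is "scene" or "top" or "wrist"; returns a dict with "img" (480x640x3 uint8, red, green, blue), "fovy" (degrees; the focal length in pixels is half the picture's height over the tangent of half this angle, whatever the lens; pixels are square), "cx", "cy" (the principal point, pixels), "R" (3x3) and "t" (3): a world point X has camera coordinates R X + t; the wrist camera has in their place "mount" (4x4, takes a point from camera to tool coordinates, whose origin is the TCP and whose axes are the flange's). Camera axes: x right, y down, z forward; pixel columns grow to the right and rows downward; lengths in m; the calibration is good to about 2 mm. A picture is of the moment at which its call begins: read the wrist's pose just before it. There is no depth.
- bot.job_done(): hands the job in; it is judged then, once.
Trained networks look in a picture, given as the dict that the camera call returned (one of the last four; its "shot" number tells which), for a name from the list of things; names that differ only in an ending like _2 or _b are one class to them, and where a whole thing is asked for, a point or a joint stands for the part that bears it (a point fixed in the world has none). Each returns a list of dicts, best first, with "score" (0 to 1); they miss things now and then, are a little off and sometimes report something else, mostly with a low value. They report only what shows in the picture. A call takes as long as a camera call. They do not tell look-alikes from the thing itself.
- bot.find_in(thing, picture): "point" ([column, row] in pixels, amid what is visible of it).
- bot.landmark_of(thing, picture): "point" ([column, row] in pixels: a listed point, or the origin of a listed thing).
The state is a dict: "time": time; "q": joint angles; "qd": joint speeds; "joint_efforts": joint torques, N m; "ee_pos": TCP position; "tcp_rot": TCP orientation; "wrist_force": force on the tool from outside, world axes, zero at the start; "torque": the same for the moment, N m; "opening": finger opening in m; "grasp_force": force on a finger pad.
Only numpy, scipy, OpenCV 4.12 (cv2) and the standard library are available. Lean on these libraries where they do the work, as an engineer would, in place of code of your own. Each camera call takes 0.05 s, during which the arm holds its last target. There are 200 camera calls.

## Working session

There is one attempt and no reset: what is moved stays moved. The work goes in short steps, Python scripts to look and compute and a shell command to move; the robot and the scene stay as the last step left them, time stands still between calls to the robot, and variables do not carry over. Pictures are saved under pics/ and viewed, at most 14 in all, crops included, and the job is handed in when it is done.

```bash
mkdir -p pics
cat > h.py <<'E'
import numpy as np, cv2
from workcell import bot
def K(p):
    f=p["img"].shape[0]/2/np.tan(np.radians(p["fovy"])/2); return f,p["cx"],p["cy"]
def ray(p,uv):
    f,cx,cy=K(p); R=np.array(p["R"]);t=np.array(p["t"])
    d=R.T@np.array([(uv[0]-cx)/f,(uv[1]-cy)/f,1]); return -R.T@t,d/np.linalg.norm(d)
def proj(p,X):
    f,cx,cy=K(p); c=np.array(p["R"])@np.array(X)+np.array(p["t"]); return [f*c[0]/c[2]+cx,f*c[1]/c[2]+cy]
def tri(obs): # list of (pic,uv)
    A=np.zeros((3,3));b=np.zeros(3)
    L=[ray(*o) for o in obs]
    for o,d in L:
        P=np.eye(3)-np.outer(d,d);A+=P;b+=P@o
    X=np.linalg.solve(A,b)
    return X,[np.linalg.norm((np.eye(3)-np.outer(d,d))@(X-o)) for o,d in L]
def atz(p,uv,z):
    o,d=ray(p,uv); return o+d*(z-o[2])/d[2]
def save(p,n): cv2.imwrite(n,cv2.cvtColor(p["img"],cv2.COLOR_RGB2BGR))
E
python3 - <<'E'
from h import *
s=bot.camera("scene");t=bot.camera("top")
save(s,"pics/s.png");save(t,"pics/t.png")
print(bot.nose_length,bot.get_obs()["opening"])
for n in ["hook_stand","hook_tip","large_basket_eye","medium_basket","medium_basket_eye","small_basket","small_basket_eye"]:
  for nm,p in (("s",s),("t",t)):
    print(n,nm,[(np.round(d["point"],1).tolist(),round(d["score"],2)) for d in bot.landmark_of(n,p)][:4])
E
```

```text
0.008 0.08582661189569882
hook_stand s [([217.9, 355.5], 0.75)]
hook_stand t [([221.3, 212.0], 0.71)]
hook_tip s [([295.6, 296.6], 0.79)]
hook_tip t [([195.1, 279.8], 0.87)]
large_basket_eye s [([233.5, 285.1], 0.88)]
large_basket_eye t [([206.7, 220.0], 0.66)]
medium_basket s [([298.0, 321.1], 0.75), ([405.9, 261.2], 0.72)]
medium_basket t [([278.1, 243.4], 0.73), ([411.0, 295.3], 0.6), ([418.5, 291.9], 0.32)]
medium_basket_eye s [([290.2, 279.0], 0.69)]
medium_basket_eye t [([416.8, 292.2], 0.88), ([276.9, 231.0], 0.6)]
small_basket s [([372.1, 306.2], 0.73)]
small_basket t [([322.1, 292.8], 0.8)]
small_basket_eye s [([375.6, 271.0], 0.63)]
small_basket_eye t [([323.1, 289.4], 0.86), ([209.5, 228.8], 0.37)]
```

View pics/s.png

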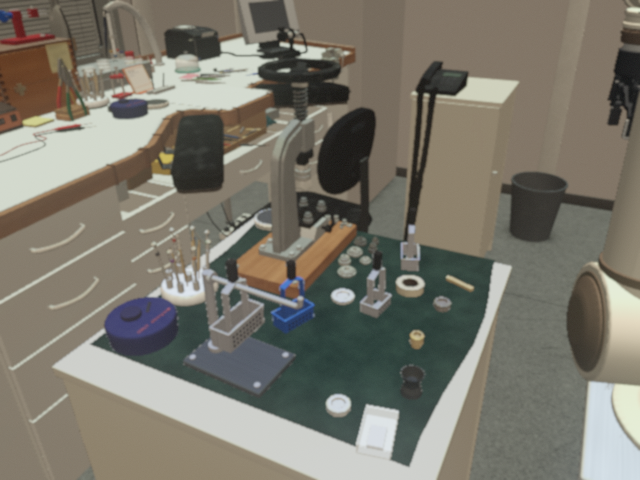

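View pics/t.png

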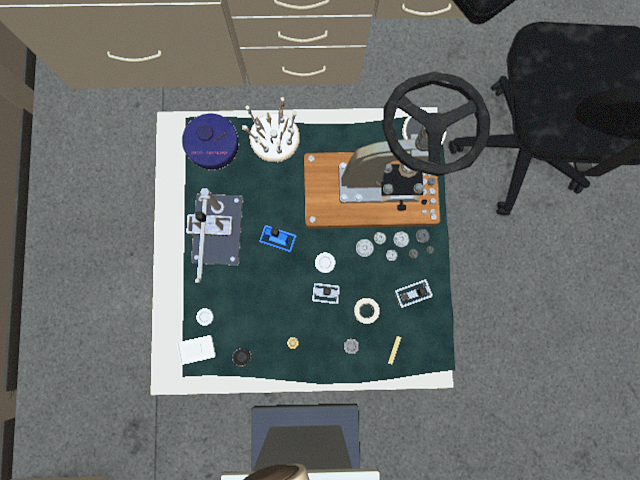

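The scene picture shows the stand at (235,330) with the large basket hung on it. Candidates for the medium basket are the blue one at (293,310) in scene and (278,238) in top, which is the look-alike, and the steel one at (410,255) and (413,293), which I choose. The small one is steel, at (376,300) and (325,293).

Run:
```python
from h import *
s=bot.camera("scene");t=bot.camera("top")
def near(n,p,uv,r=35):
    L=[d["point"] for d in bot.landmark_of(n,p) if np.hypot(*(np.array(d["point"])-uv))<r]
    return L[0] if L else None
T={"hook_tip":((295,296),(195,280)),"hook_stand":((218,355),(221,212)),"large_basket_eye":((233,285),(206,225)),"medium_basket":((406,261),(413,293)),"medium_basket_eye":((410,235),(416,292)),"small_basket":((372,306),(322,293)),"small_basket_eye":((376,271),(323,290))}
for n,(a,b) in T.items():
    pa,pb=near(n,s,a),near(n,t,b)
    if pa is not None and pb is not None:
        X,e=tri([(s,pa),(t,pb)]);print(n,X.round(4),np.round(e,4))
    else: print(n,pa,pb)
    if n=="hook_stand" : print("top z0",atz(t,pb,0))
    if n=="medium_basket_eye" and pb is not None: print(atz(t,pb,.088))
# tray yaw in top
for nm,(u,v),zr in (("med",(413,293),.028),("small",(326,293),.022)):
    c=t["img"][v-22:v+22,u-26:u+26]; g=cv2.cvtColor(c,cv2.COLOR_RGB2GRAY); m=(g>95).astype(np.uint8)
    n,l,st,ce=cv2.connectedComponentsWithStats(m,connectivity=8);k=1+np.argmax(st[1:,4])
    pts=np.argwhere(l==k)[:,::-1].astype(np.float32)+[u-26,v-22]
    r=cv2.minAreaRect(pts.astype(np.float32)); W=np.array([atz(t,q,zr)[:2] for q in cv2.boxPoints(r)])
    E=np.roll(W,-1,0)-W; L=np.hypot(*E.T); i=L.argmax()
    print(nm,"ctr",W.mean(0).round(4),"sides",L.round(4),"long dir deg",np.degrees(np.arctan2(E[i,1],E[i,0]))%180)
a=cv2.resize(t["img"][265:320,300:440],None,fx=5,fy=5,interpolation=cv2.INTER_CUBIC)
b=cv2.resize(s["img"][215:325,340:480],None,fx=5,fy=5,interpolation=cv2.INTER_CUBIC)[:325]
b=cv2.resize(s["img"][215:320,340:480],(400,300))
a=cv2.resize(a,(700,275)); 
o=np.zeros((575,700,3),np.uint8);o[:275]=a;o[275:,:400]=b
cv2.imwrite("pics/c.png",o[:,:,::-1])
print(np.array(t["R"]).round(3).tolist(),t["t"],t["fovy"])
```

```text
hook_tip [298.1, 296.1] None
hook_stand [ 0.6944  0.1647 -0.0041] [0.0036 0.0036]
top z0 [0.69030258 0.1621258  0.        ]
large_basket_eye [0.6444 0.172  0.1531] [0.002 0.002]
medium_basket [ 0.505  -0.2344  0.0007] [0.0013 0.0013]
medium_basket_eye None [416.9, 294.0]
[ 0.50151054 -0.23644752  0.088     ]
small_basket [ 0.5141 -0.0556  0.0006] [0.0005 0.0005]
small_basket_eye [ 0.5073 -0.0502  0.0872] [0.0029 0.0029]
med ctr [ 0.5058 -0.2403] sides [0.0749 0.0397 0.0745 0.0396] long dir deg 108.53659495362199
small ctr [ 0.5103 -0.06  ] sides [0.0392 0.0557 0.0392 0.0554] long dir deg 81.66534063430261
[[-0.022, -1.0, 0.011], [-0.989, 0.02, -0.145], [0.144, -0.014, -0.989]] [-0.03255412  0.61923227  1.0604447 ] 48.201825679068484
```

View pics/c.png

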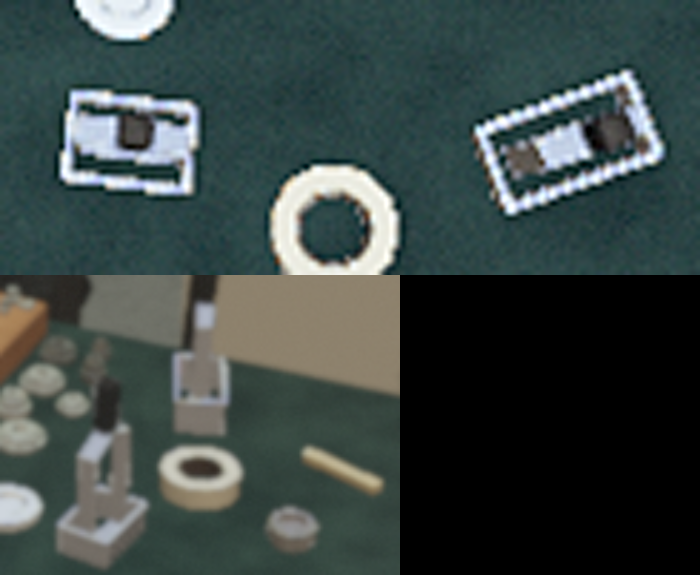

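Run:
```python
from h import *
o=bot.get_obs();print(o["tcp_rot"],o["ee_pos"],o["time"])
s=bot.camera("scene");t=bot.camera("top")
f=lambda n,p:[ (np.round(d["point"],1).tolist(),round(d["score"],2)) for d in bot.landmark_of(n,p)][:3]
print(f("hook_tip",s),f("hook_tip",t))
X,e=tri([(s,(296.5,296.4)),(t,(195.1,279.8))]);print(X,e, atz(t,(195.1,279.8),.168))
m=bot.camera("wrist"); print(np.array(m["mount"]).round(3),m["fovy"],m["cx"],m["cy"])
```

```text
[-1.79998737e+02  1.35186878e-03  1.77504037e+01] [ 0.16766942 -0.5238211   0.23926941] 1.6
[([299.6, 295.5], 0.7)] [([197.2, 280.7], 0.71)]
[0.53309829 0.17938433 0.16861648] [np.float64(0.0008362094355865828), np.float64(0.0008362094355867381)] [0.53238098 0.17915227 0.168     ]
[[ 0.    -0.96  -0.28   0.07 ]
 [ 1.    -0.     0.     0.   ]
 [-0.    -0.28   0.96  -0.133]
 [ 0.     0.     0.     1.   ]] 61.47812589554616 320.6343994535945 238.9508226627504
```

```bash
python3 -m inch '[[4.2,3.6,0,0],[8.4,7.2,0,0],[12.6,10.8,0,0],[16.8,14.4,0,0],[21,18,0,0],[25.2,21.6,0,0],[29.4,25.2,0,0],[33.6,28.7,0,0]]' 5
```

```text
time: 2.85
ee_pos: [0.5049, -0.2354, 0.2395]
tcp_rot: [180.0, -0.0, 17.8]
wrist_force: [0.0, -0.8, -0.8]
opening: 0.0501
grasp_force: 0.0
```

```bash
cat >> h.py <<'E'
from scipy.spatial.transform import Rotation as Ro
def wrist():
    o=bot.get_obs(); p=bot.camera("wrist"); T=np.eye(4)
    T[:3,:3]=Ro.from_euler("xyz",o["tcp_rot"],degrees=True).as_matrix();T[:3,3]=o["ee_pos"]
    C=np.linalg.inv(T@np.array(p["mount"])); p["R"]=C[:3,:3];p["t"]=C[:3,3]; return p
def lm(n,p): return [(np.round(d["point"],1).tolist(),round(d["score"],2)) for d in bot.landmark_of(n,p)][:3]
E
python3 - <<'E'
from h import *
w=wrist();save(w,"pics/w1.png")
for n in ["medium_basket","medium_basket_eye"]:
    L=lm(n,w);print(n,L,[atz(w,l[0],0 if n[-1]=="t" else .088).round(4) for l in L])
print("exp",proj(w,[.505,-.237,.126]),proj(w,[.505,-.237,.0]))
E
```

```text
medium_basket [([328.4, 205.1], 0.6)] [array([ 0.5018, -0.2445,  0.    ])]
medium_basket_eye [([85.6, 141.3], 0.64), ([326.3, 225.9], 0.63)] [array([ 0.5097, -0.0649,  0.088 ]), array([ 0.5031, -0.2407,  0.088 ])]
exp [np.float64(322.54170681061873), np.float64(236.22861113431966)] [np.float64(321.81951329683966), np.float64(199.49743875050464)]
```

View pics/w1.png

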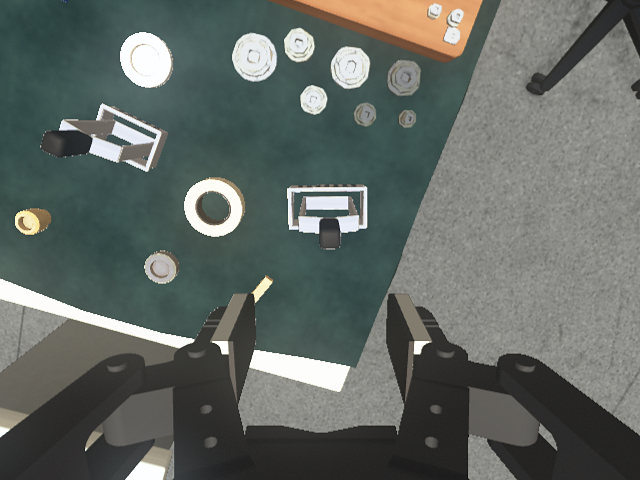

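The wrist view confirms the steel medium basket at (328,215), black grip at (330,240), aligned with the fingers; the small one is at (105,140).

```bash
python3 -m inch '[[-0.1,-0.4,-2,0.7],[-0.1,-0.4,-4,0.7],[-0.1,-0.4,-6.5,0.7],[-0.1,-0.4,-9,0.7],[-0.1,-0.4,-11.5,0.7],[-0.1,-0.4,-13,0.7],[-0.1,-0.4,-13.7,0.7],[-0.1,-0.4,-13.7,0.7]]' 5 && python3 -m inch '[[0,0,0,0],[0,0,0,0],[0,0,0,0],[0,0,0,0],[0,0,0,0],[0,0,0,0],[0,0,0,0],[0,0,0,0]]' 0 40
```

```text
time: 4.0
ee_pos: [0.5026, -0.2411, 0.1025]
tcp_rot: [180.0, -0.0, 18.4]
wrist_force: [0.1, -0.3, 0.2]
opening: 0.0498
grasp_force: 0.0
time: 5.0
ee_pos: [0.503, -0.241, 0.1029]
tcp_rot: [179.9, -0.0, 18.4]
wrist_force: [-0.4, -1.5, 5.9]
opening: 0.013
grasp_force: 42.5
```

```bash
python3 -m inch '[[0,0,2,0],[0,0,5,0],[0,0,8,0],[0,0,12,0],[0,0,15,0],[-1,3,15,-4],[-2,7,15,-8],[-3,11,15,-12]]' && python3 -m inch '[[0,4,0,-2],[0,8,0,-4],[0,12,0,-6],[0,16,0,-8],[0,20,0,-10],[0,25,0,-12],[0,29,0,-12.5],[0,31.5,0,-12.5]]'
python3 - <<'E'
from h import *
w=wrist();save(w,"pics/w2.png");s=bot.camera("scene");t=bot.camera("top");save(s,"pics/s2.png")
for n in ["hook_tip","hook_stand","large_basket_eye","medium_basket_eye"]: print(n,lm(n,w),lm(n,s),lm(n,t))
print("exp tip",proj(w,[.533,.179,.168]),"eye now",proj(w,np.array(bot.get_obs()["ee_pos"])-[0,0,.0145]))
print(bot.get_obs()["ee_pos"])
E
```

```text
time: 6.0
ee_pos: [0.4721, -0.1298, 0.2517]
tcp_rot: [-180.0, 0.1, 6.3]
wrist_force: [-0.1, -0.3, -0.6]
opening: 0.0129
grasp_force: 41.7
time: 7.0
ee_pos: [0.4702, 0.002, 0.2523]
tcp_rot: [-177.3, 0.1, -1.3]
wrist_force: [0.6, -0.4, -0.6]
opening: 0.0133
grasp_force: 41.6
hook_tip [([9.7, 146.2], 0.91)] [([300.4, 298.4], 0.84)] [([198.1, 281.0], 0.84), ([211.9, 229.1], 0.73)]
hook_stand [] [([216.3, 356.1], 0.94)] [([221.6, 210.5], 0.95), ([213.1, 228.4], 0.66)]
large_basket_eye [] [([229.2, 285.8], 0.89), ([386.6, 207.0], 0.49)] [([202.7, 219.6], 0.64), ([198.2, 279.8], 0.23)]
medium_basket_eye [([322.3, 298.6], 0.58)] [([387.1, 205.8], 0.62), ([290.7, 278.7], 0.62), ([385.0, 262.6], 0.26)] [([273.4, 231.5], 0.76)]
exp tip [np.float64(-0.25132514293648), np.float64(142.1590821837266)] eye now [np.float64(317.3763137179758), np.float64(302.80545188762557)]
[0.4702954  0.00332187 0.25230389]
```

View pics/w2.png

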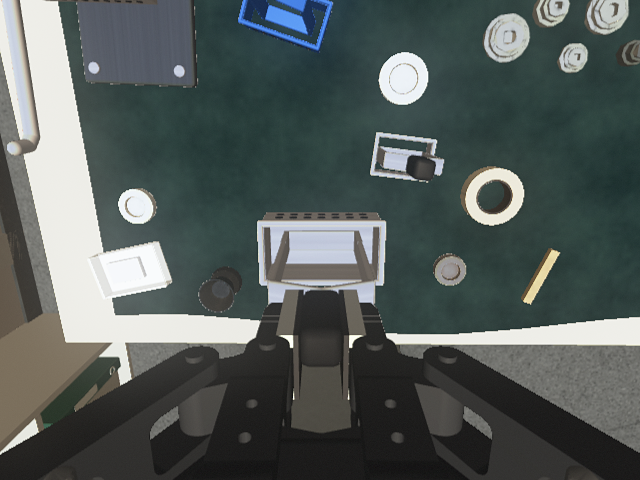

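The wrist view shows the basket held upright, the grip between the pads at (322,320), and the hook tip at (14,147). The sideways move fell short.

```bash
python3 -m inch '[[0,0,0,0],[0,0,0,0],[0,0,0,0],[0,0,0,0],[0,0,0,0],[0,0,0,0],[0,0,0,0],[0,0,0,0]]'; python3 -c "
from workcell import bot;o=bot.get_obs();print(o['q'].round(1) if hasattr(o['q'],'round') else o['q'])"
```

```text
time: 8.75
ee_pos: [0.4703, 0.0033, 0.2523]
tcp_rot: [-177.2, 0.1, -1.2]
wrist_force: [1.4, -1.2, -0.2]
opening: 0.0136
grasp_force: 41.6
[ -1.2  -5.5   1.1  96.7   2.8 179.9]
```

```bash
python3 -m inch '[[0,0,0,10],[0,0,0,20],[0,0,0,30],[0,0,0,40],[0,0,0,50],[0,0,0,60],[0,0,0,70],[0,0,0,80]]'; python3 -c "
from workcell import bot;o=bot.get_obs();print(o['q'])"
```

```text
time: 9.75
ee_pos: [0.4703, 0.0032, 0.2523]
tcp_rot: [-177.2, 0.1, 79.2]
wrist_force: [-0.1, 0.2, -1.8]
opening: 0.0133
grasp_force: 41.6
[  0.15073476  -2.87694132   3.49961912  99.11915744   0.41568622
 100.99062227]
```

```bash
python3 -m inch '[[0,2,0,10],[0,4.5,0,20],[0,7,0,30],[0,9.5,0,40],[0,12,0,50],[0,14.5,0,60],[0,16.5,0,70],[0,18.2,0,80]]' >/dev/null&& python3 -m inch '[[0,0,0,7.5],[0,0,0,15],[0,0,0,15],[0,0,0,15],[0,0,0,15],[0,0,0,15],[0,0,0,15],[0,0,0,15]]'
python3 - <<'E'
from h import *
print(bot.get_obs()["q"])
w=wrist();save(w,"pics/w3.png");s=bot.camera("scene");t=bot.camera("top")
for n in ["hook_tip","hook_stand","large_basket_eye","medium_basket_eye"]: print(n,lm(n,w),lm(n,s),lm(n,t))
print("exp tip",proj(w,[.533,.179,.168]),"eye now",proj(w,np.array(bot.get_obs()["ee_pos"])-[0,0,.0145]))
E
```

```text
time: 11.75
ee_pos: [0.4703, 0.1852, 0.2523]
tcp_rot: [-177.2, 0.1, 173.8]
wrist_force: [-0.3, 0.1, -0.5]
opening: 0.0133
grasp_force: 41.6
[22.85084528  0.38302216  6.72545761 97.58136688 -2.47182106 29.06963701]
hook_tip [([321.1, 240.5], 0.42)] [([298.3, 296.2], 0.88), ([372.8, 308.1], 0.74)] [([194.5, 280.0], 0.78), ([323.5, 291.0], 0.23)]
hook_stand [] [([218.3, 354.1], 0.77)] [([220.6, 209.9], 0.79)]
large_basket_eye [] [([231.9, 283.6], 0.86)] [([205.3, 218.2], 0.75)]
medium_basket_eye [([189.0, 402.6], 0.8), ([323.9, 296.9], 0.77)] [([340.6, 263.3], 0.82), ([290.6, 278.8], 0.6)] [([277.2, 234.7], 0.72), ([181.9, 314.0], 0.69)]
exp tip [np.float64(329.3861350907505), np.float64(351.52581808555925)] eye now [np.float64(324.1280725616206), np.float64(308.34734095459936)]
```

View pics/w3.png

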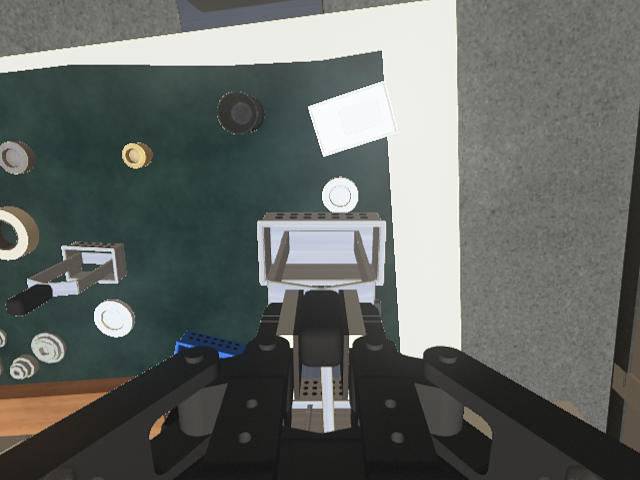

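The wrist camera now looks back towards the robot, with the rod at (328,400) behind the pads; the basket hangs straight. I'll fit the rod's line in the top picture.

Run:
```python
from h import *
t=bot.camera("top")
g=cv2.cvtColor(t["img"],cv2.COLOR_RGB2GRAY).astype(float)
P=[]
for v in range(238,272,2):
    seg=g[v,190:214]; seg=np.clip(seg-np.percentile(seg,60),0,None)
    k=seg.argmax(); lo=max(0,k-3); w=seg[lo:k+4]; u=190+lo+(w*np.arange(len(w))).sum()/w.sum()
    P.append(atz(t,(u,v),.15)[:2])
P=np.array(P);print(P.round(4)[::4]); c=np.polyfit(P[:,0],P[:,1],1);r=P[:,1]-np.polyval(c,P[:,0]);print("y=",c,"res",r.std(),"yaw",np.degrees(np.arctan(c[0])))
for x in (.69,.60,.533,.47): print(x,np.polyval(c,x))
for uv in [(195.1,279.8),(197.2,280.7),(198.1,281),(194.5,280)]: print(atz(t,uv,.168))
s=bot.camera("scene")
for a,b in [((298.5,296.5),(196.2,280.4)),]: print("tip",tri([(s,a),(t,b)]))
print("large eye",tri([(s,(231,285)),(t,(204.5,220))]),"stand",tri([(s,(217.5,355.5)),(t,(221.2,211))]))
big=cv2.resize(t["img"][195:295,180:250],(560,800),interpolation=cv2.INTER_CUBIC)[:,:,::-1]
cv2.imwrite("pics/rod.png",cv2.resize(big,(420,600)))
```

```text
[[0.6113 0.1717]
 [0.5963 0.1732]
 [0.5813 0.1736]
 [0.5665 0.1749]
 [0.5517 0.1762]]
y= [-0.08186177  0.22226723] res 0.0021059485634027557 yaw -4.6798986351117575
0.69 0.16578261356335774
0.6 0.1731501728210609
0.533 0.17863491137957324
0.47 0.18379220285996545
[0.53238098 0.17915227 0.168     ]
[0.53067603 0.17535372 0.168     ]
[0.53010023 0.17372782 0.168     ]
[0.53204272 0.1802286  0.168     ]
tip (array([0.53164497, 0.17739613, 0.16770901]), [np.float64(0.00040177418619526074), np.float64(0.0004017741861953467)])
large eye (array([0.64771847, 0.16839851, 0.14789369]), [np.float64(0.002389642687385182), np.float64(0.002389642687385269)]) stand (array([ 0.69612927,  0.1632848 , -0.0073246 ]), [np.float64(0.0023891774854753363), np.float64(0.0023891774854754503)])
```

View pics/rod.png

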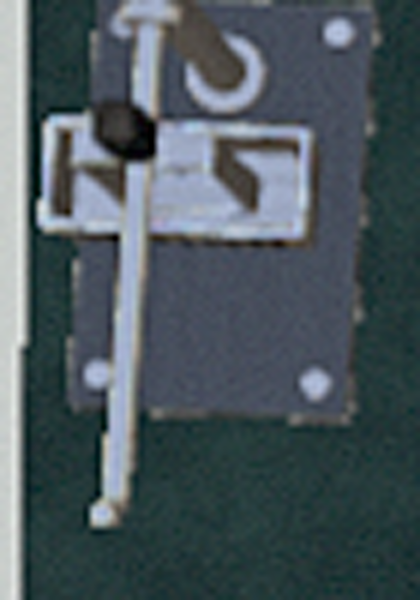

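```bash
python3 -m inch '[[0,0,-2,1],[0,0,-4,1],[0,0,-5.2,1],[0,0,-5.2,1],[1.5,-0.1,-5.2,1],[3,-0.2,-5.2,1],[4.5,-0.3,-5.2,1],[6,-0.5,-5.2,1]]' && python3 -m inch '[[1,-0.1,0,0],[2,-0.2,0,0],[3,-0.3,0,0],[4,-0.4,0,0],[5,-0.5,0,0],[6,-0.6,0,0],[7.3,-0.7,0,0],[7.3,-0.7,0,0]]'
python3 - <<'E'
from h import *
s=bot.camera("scene");a=cv2.resize(s["img"][220:390,170:390],(776,600),interpolation=cv2.INTER_CUBIC);cv2.imwrite("pics/s3.png",a[:,:,::-1])
E
```

```text
time: 13.6
ee_pos: [0.5316, 0.1801, 0.2002]
tcp_rot: [-177.2, 0.1, 174.8]
wrist_force: [0.3, -0.7, -0.5]
opening: 0.0132
grasp_force: 41.6
time: 14.6
ee_pos: [0.6041, 0.1731, 0.1998]
tcp_rot: [-177.2, 0.1, 174.8]
wrist_force: [0.0, 0.5, -1.2]
opening: 0.0132
grasp_force: 41.6
```

View pics/s3.png

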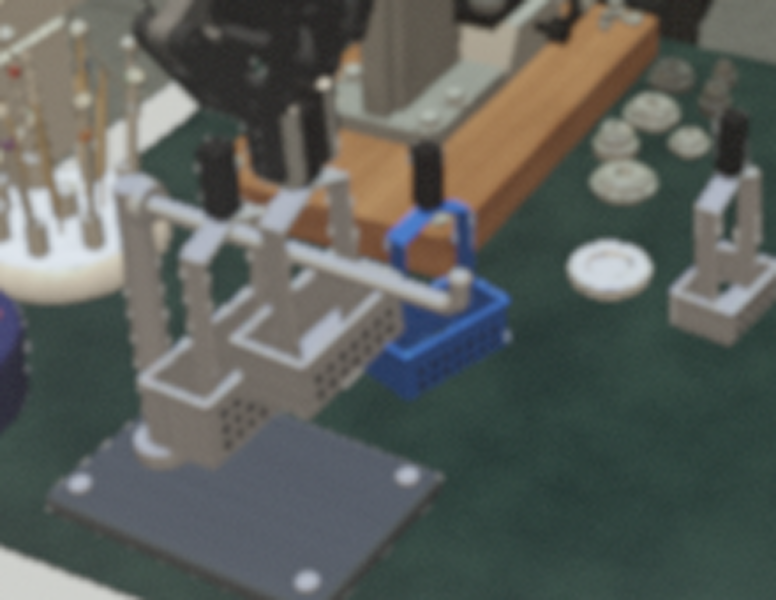

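The crop shows the medium strap (290,210) over the rod in front of the large basket, with the trays clear. Now lower.

```bash
python3 -m inch '[[0,0,-0.6,0],[0,0,-1.2,0],[0,0,-1.8,0],[0,0,-2.3,0],[0,0,-2.7,0],[0,0,-3,0],[0,0,-3,0],[0,0,-3,0]]'
```

```text
time: 15.65
ee_pos: [0.6034, 0.1733, 0.1705]
tcp_rot: [-177.2, 0.1, 174.8]
wrist_force: [0.3, -0.1, -0.7]
opening: 0.0134
grasp_force: 41.6
```

```bash
python3 -m inch '[[0,0,-0.1,0],[0,0,-0.2,0],[0,0,-0.3,0],[0,0,-0.3,0],[0,0,-0.3,0],[0,0,-0.3,0],[0,0,-0.3,0],[0,0,-0.3,0]]'
```

```text
time: 16.65
ee_pos: [0.6035, 0.1734, 0.1692]
tcp_rot: [-177.3, 0.2, 174.8]
wrist_force: [-3.2, -0.6, 10.4]
opening: 0.0135
grasp_force: 43.3
```

```bash
python3 -m inch '[[0,0,0.15,0],[0,0,0.15,0],[0,0,0.15,0],[0,0,0.15,0],[0,0,0.15,0],[0,0,0.15,0],[0,0,0.15,0],[0,0,0.15,0]]' 3.4 && python3 -m inch '[[0,0,1,0],[0,0,2.5,0],[0,0,4.5,0],[0,0,7,0],[-2,-1,7,0],[-4,-4,7,0],[-6,-8,7,0],[-7,-12,7,0]]' 5
python3 - <<'E'
from h import *
s=bot.camera("scene");a=cv2.resize(s["img"][220:390,170:390],(776,600),interpolation=cv2.INTER_CUBIC);cv2.imwrite("pics/s4.png",a[:,:,::-1])
E
```

```text
time: 17.65
ee_pos: [0.6033, 0.1733, 0.1688]
tcp_rot: [-177.2, 0.1, 174.8]
wrist_force: [0.1, -0.7, 0.2]
opening: 0.0341
grasp_force: 0.0
time: 18.65
ee_pos: [0.5326, 0.0524, 0.2405]
tcp_rot: [-177.3, 0.2, 174.9]
wrist_force: [0.3, -0.4, 0.3]
opening: 0.05
grasp_force: 0.0
```

View pics/s4.png

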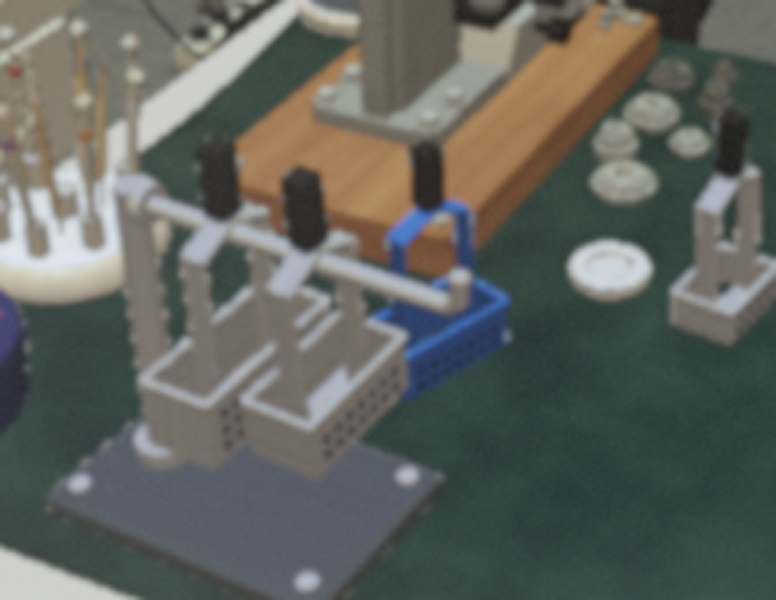

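The medium basket hangs free at (305,230), upright and in front of the large one. On to the small one.

```bash
python3 -m inch '[[-0.5,-2,0.5,-1],[-1,-5,0.5,-2],[-2,-8,0.5,-3],[-2.2,-11,0.5,-3],[-2.2,-11,0.5,-3],[-2.2,-11,0.5,-3],[-2.2,-11,0.5,-3],[-2.2,-11,0.5,-3]]'
python3 - <<'E'
from h import *
w=wrist();save(w,"pics/w5.png");t=bot.camera("top")
a,b=lm("small_basket_eye",w),lm("small_basket_eye",t);print(a,b)
for l in a: print(atz(w,l[0],.082))
a2,b2=lm("small_basket",w),lm("small_basket",t);print([atz(w,l[0],0) for l in a2],[atz(t,l[0],0) for l in b2])
f=lambda L,u:min(L,key=lambda l:np.hypot(l[0][0]-u[0],l[0][1]-u[1]))[0]
if a and b: print("tri",tri([(w,f(a,(320,225))),(t,f(b,(323,290)))]))
E
```

```text
time: 19.7
ee_pos: [0.5114, -0.0561, 0.2438]
tcp_rot: [-177.2, 0.1, 171.9]
wrist_force: [0.4, 0.5, 1.0]
opening: 0.0497
grasp_force: 0.0
[([326.2, 215.7], 0.8)] []
[ 0.50671893 -0.05990154  0.082     ]
[array([ 0.50729306, -0.05863716,  0.        ])] [array([0.61010037, 0.18800187, 0.        ])]
```

View pics/w5.png

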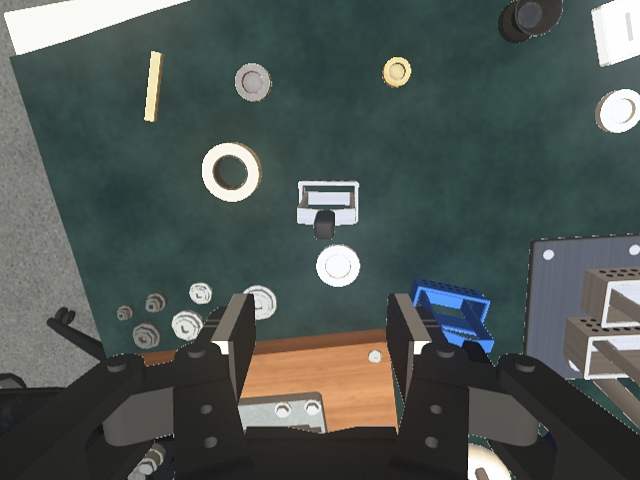

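The wrist view shows the small basket at (328,200), grip at (325,223), square to the fingers.

```bash
python3 -m inch '[[-0.2,-0.3,-2.5,0],[-0.2,-0.3,-5,0],[-0.2,-0.3,-8,0],[-0.2,-0.3,-10.5,0],[-0.2,-0.3,-12.5,0],[-0.2,-0.3,-14,0],[-0.2,-0.3,-14.7,0],[-0.2,-0.3,-14.7,0]]' && python3 -m inch '[[0,0,0,0],[0,0,0,0],[0,0,0,0],[0,0,0,0],[0,0,0,0],[0,0,0,0],[0,0,0,0],[0,0,0,0]]' 0 40
```

```text
time: 21.0
ee_pos: [0.5093, -0.0597, 0.0968]
tcp_rot: [-177.2, 0.1, 171.8]
wrist_force: [0.2, -0.1, 0.3]
opening: 0.0499
grasp_force: 0.0
time: 22.0
ee_pos: [0.51, -0.0592, 0.098]
tcp_rot: [-177.3, 0.2, 171.9]
wrist_force: [-0.1, 3.1, 5.4]
opening: 0.0132
grasp_force: 39.2
```

```bash
python3 -m inch '[[0,0,3,0],[0,0,6.5,0],[-1,0,10.4,0],[-2,4,10.4,1],[-3,9,10.4,2],[-3.9,14,10.4,3],[-3.9,19,10.4,3],[-3.9,23,10.4,3]]' && python3 -m inch '[[0,1,0,0],[0,1.3,0,0],[0,1.3,0,0],[0,1.3,0,0],[0,1.3,0,0],[0,1.3,0,0],[0,1.3,0,0],[0,1.3,0,0]]'
python3 - <<'E'
from h import *
s=bot.camera("scene");save(s,"pics/s6.png")
w=wrist();print(lm("small_basket_eye",w),"exp",proj(w,np.array(bot.get_obs()["ee_pos"])-[0,0,.0155]))
E
```

```text
time: 23.0
ee_pos: [0.47, 0.1721, 0.2011]
tcp_rot: [-177.2, 0.2, 174.9]
wrist_force: [-0.7, 0.5, 0.1]
opening: 0.0132
grasp_force: 39.5
time: 24.0
ee_pos: [0.4703, 0.1833, 0.2008]
tcp_rot: [-177.2, 0.1, 174.8]
wrist_force: [0.3, -0.5, -0.7]
opening: 0.0134
grasp_force: 39.6
[([321.2, 302.9], 0.62)] exp [np.float64(324.2049559585271), np.float64(307.3591425461724)]
```

```bash
python3 -m inch '[[1,0,0,0],[2.2,-0.1,0,0],[3.5,-0.2,0,0],[5,-0.3,0,0],[6.5,-0.4,0,0],[8,-0.5,0,0],[8.9,-0.6,0,0],[8.9,-0.6,0,0]]' && python3 -m inch '[[0,0,-0.6,0],[0,0,-1.2,0],[0,0,-1.8,0],[0,0,-2.3,0],[0,0,-2.7,0],[0,0,-2.7,0],[0,0,-2.7,0],[0,0,-2.7,0]]'
python3 - <<'E'
from h import *
s=bot.camera("scene");a=cv2.resize(s["img"][220:390,170:390],(776,600),interpolation=cv2.INTER_CUBIC);cv2.imwrite("pics/s7.png",a[:,:,::-1])
E
```

```text
time: 25.15
ee_pos: [0.5597, 0.1771, 0.2005]
tcp_rot: [-177.2, 0.1, 174.8]
wrist_force: [0.3, -0.1, -1.2]
opening: 0.0133
grasp_force: 39.6
time: 26.15
ee_pos: [0.5594, 0.1773, 0.174]
tcp_rot: [-177.2, 0.1, 174.8]
wrist_force: [-0.3, 0.3, -1.8]
opening: 0.0135
grasp_force: 39.6
```

View pics/s7.png

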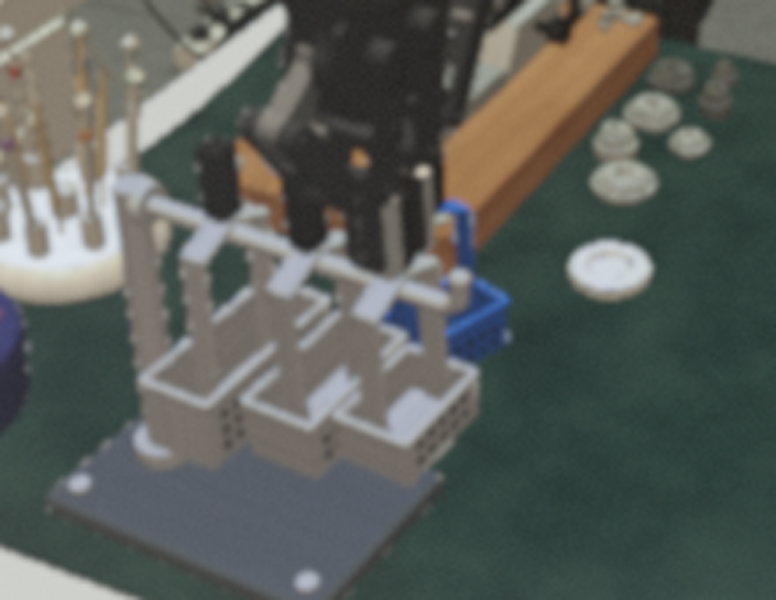

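The small strap (380,285) is over the rod, in front of the medium basket. Settle it and release.

```bash
python3 -m inch '[[0,0,-0.1,0],[0,0,-0.2,0],[0,0,-0.3,0],[0,0,-0.4,0],[0,0,-0.4,0],[0,0,-0.4,0],[0,0,-0.4,0],[0,0,-0.4,0]]'
```

```text
time: 27.2
ee_pos: [0.5593, 0.1773, 0.1704]
tcp_rot: [-177.3, 0.1, 174.8]
wrist_force: [-2.4, 0.2, 5.7]
opening: 0.0134
grasp_force: 40.3
```

```bash
python3 -m inch '[[0,0,0.05,0],[0,0,0.05,0],[0,0,0.05,0],[0,0,0.05,0],[0,0,0.05,0],[0,0,0.05,0],[0,0,0.05,0],[0,0,0.05,0]]' 3.4 && python3 -m inch '[[0,0,1,0],[0,0,2.5,0],[0,0,4.5,0],[0,0,7,0],[0,0,8,0],[-3,-2,8,0],[-6,-6,8,0],[-8,-10,8,0]]' && python3 -m inch '[[0,0,0,0],[0,0,0,0],[0,0,0,0],[0,0,0,0],[0,0,0,0],[0,0,0,0],[0,0,0,0],[0,0,0,0]]'
python3 - <<'E'
from h import *
s=bot.camera("scene");t=bot.camera("top")
c=np.array([.697,.163]);d=np.array([-.996,.085])
for n in ["large_basket_eye","medium_basket_eye","small_basket_eye"]:print(n,lm(n,s),lm(n,t))
a=cv2.resize(s["img"][220:390,170:390],(776,600),interpolation=cv2.INTER_CUBIC);cv2.imwrite("pics/s8.png",a[:,:,::-1])
E
```

```text
time: 28.2
ee_pos: [0.5593, 0.1773, 0.1703]
tcp_rot: [-177.2, 0.1, 174.8]
wrist_force: [-0.2, -0.3, -0.1]
opening: 0.0339
grasp_force: 0.0
time: 29.2
ee_pos: [0.4782, 0.0765, 0.2505]
tcp_rot: [-177.2, 0.1, 174.9]
wrist_force: [0.5, -0.2, 0.8]
opening: 0.0339
grasp_force: 0.0
time: 30.2
ee_pos: [0.4793, 0.0773, 0.2503]
tcp_rot: [-177.2, 0.1, 174.8]
wrist_force: [0.4, -0.1, -0.9]
opening: 0.0342
grasp_force: 0.0
large_basket_eye [([231.9, 285.6], 0.6)] [([203.3, 222.2], 0.93)]
medium_basket_eye [([256.8, 286.5], 0.92), ([290.9, 279.7], 0.89), ([230.0, 286.2], 0.75)] [([272.4, 233.2], 0.72)]
small_basket_eye [([281.6, 299.4], 0.77), ([234.1, 284.7], 0.69)] []
```

View pics/s8.png

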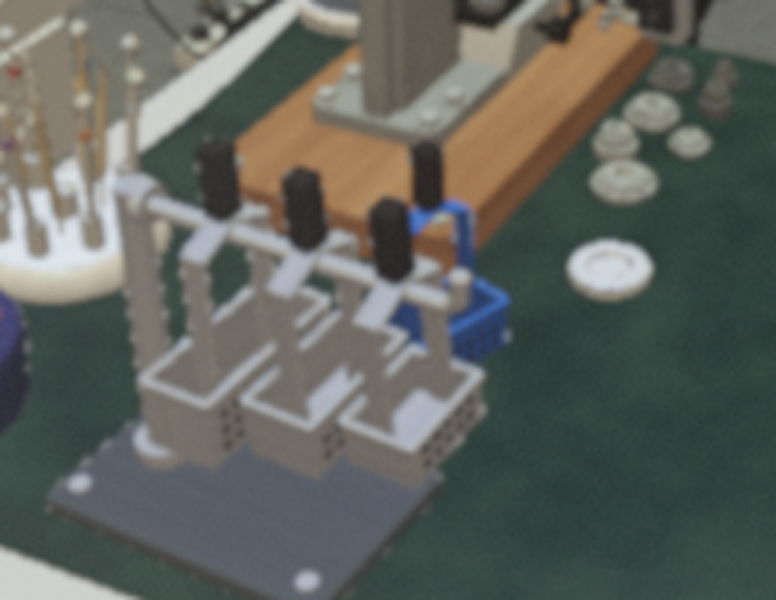

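All three hang upright on the rod in order of size: grips at (218,175), (305,205) and (390,240).

```bash
python3 -c "
from workcell import bot;print(bot.job_done())"
```

```text
the job is handed in; nothing more can be done
None
```

The job is handed in at about 30 s: the last picture shows all three baskets hanging upright and free on the rod, with the large at the back, then the medium, then the small; no verdict came back.

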